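# Fit the tube head onto the vortex mixer

### The arm

A 6-joint arm with a two-finger parallel gripper is mounted at the origin on the work surface. World frame = base frame: x ahead of the robot, y to its left, z up, the work surface at z = 0. Lengths are in m, angles in rad, forces in N, time in s.
With the tool pointing down it reaches from about 0.275 to 0.85 m from the base axis. Payload 5.2 kg.
Tool frame: the origin (TCP) lies at the centre of the arm's flange, where the gripper is bolted on; the fingertips stand 173 mm ahead of it and the grasp point (between the pads) lies 155 mm ahead of it; z points along the fingers, y is the line along which they close (so a half turn about z gives the same grasp; the last joint's range is limited). The gripper opens to 85 mm and grips with 20 to 120 N. Pads are 22 mm wide; open, the fingers measure 114 mm over their backs; the gripper's body (76 mm by 85 mm) begins 54 mm behind the grasp point. The pads swing forward as they close: fully open they stand 13 mm farther back than shut.
Start: joints at [-1.527, 0.259, 1.535, -0, 1.348, -0.203], TCP at [0.134, -0.533, 0.405] pointing down, gripper open.
Joint ranges: [-3.14, 3.14], [-0.91, 2.08], [0.19, 2.58], [-1.22, 4.36], [0.22, 2.71], [-3.12, 3.12]. Speed limits (rad/s): [2.57, 2.57, 3.14, 3.14, 3.14, 3.14].

### API

Orientations are given as [roll, pitch, yaw] about the fixed x, y, z axes, in that order (R = Rz(yaw) Ry(pitch) Rx(roll)).
In Python, from workcell import * gives the robot as it stands.
- The arm moves only by the tool step_arm, never from a script. Its argument "deltas" is one flat list of numbers, 5 for each row, row after row: the shift along the tool's x, y, z scaled (see below), then the turn about the tool's z scaled (see below), then the gripper's target within -1 to 1 (fully open at 1, half-way at 0, shut at -1). In form: [dx, dy, dz, roll, claw, dx, dy, dz, roll, claw, ...]. A call has 1 to 5 rows; each row shifts and turns the commanded pose from where the row before left it, along the tool's axes as they then stand; what a row does not reach is not made up. The controller multiplies each number of a shift by 10 cm and each number of a turn by 2 rad. A row lasts 1/12 s, in which the tool goes at most 41.7 mm and 7.16 degrees, less where a joint would pass 70% of its speed; a pose out of reach is approached as far as the arm can. A call with a number of a shift or a turn outside -1 to 1 is refused whole. A call with a gripper value outside its range is refused whole. The fingers move at their own pace and stop on an object; the grip force is fixed at half the most. Time passes only in rows, so rows that do not move let the fingers close. It gives the time, the measured TCP pose, the force, the opening and the grip force at its end, in the units of the state.
- read_state(): the state, without advancing time (a new reading comes with each control period).
- read_camera(name): name is "scene" or "top" or "wrist"; returns a dict with "img" (384x512x3 uint8, blue, green, red), "K" (3x3 intrinsics, pixels), "pose" (4x4, takes a point from camera to world coordinates); the wrist camera has in their place "T_tool_cam" (4x4, takes a point from camera to tool coordinates, whose origin is the TCP and whose axes are the flange's). Camera axes: x right, y down, z forward; pixel columns grow to the right and rows downward; lengths in m; the calibration is good to about 2 mm. A picture is of the moment at which its call begins: read the wrist's pose just before it. There is no depth.
- job_done(): hands the job in; it is judged then, once.
The state is a dict: "time": time; "joints": joint angles; "qd": joint speeds; "effort": joint torques, N m; "tcp_pos": TCP position; "orientation": TCP orientation; "contact_force": force on the tool from outside, world axes, zero at the start; "torque": the same for the moment, N m; "gripper_width": finger opening in m; "grip_force": force on a finger pad.
Only numpy, scipy, OpenCV 4.12 (cv2) and the standard library are available. Lean on these libraries where they do the work, as an engineer would, in place of code of your own. Each camera call takes 0.05 s, during which the arm holds its last target. There are 200 camera calls.

### The job

Lift the foam tube head out of its blue storage ring by its orange grip and put its stem into the cup on top of the vortex mixer. Pressing only lightly, turn the head until the blade under it drops into the hidden slot in the cup, then let go with the head fully home, its disc flat on the cup's rim. Never force it, and leave the other bench things where they are.

Things in the scene. Friction and masses are not known exactly. Their poses are not given: they have to be found in the camera images.
- head_grip (a point): Centre, half-way up, of the orange grip on top of the loose tube head (130 to 250 g). Upright bar 44 mm long (its x), 16 mm thick (its y), 44 mm tall. It stands on a pale foam disc 88 mm across, 22 mm thick, with dark tube holes; disc top 22 mm, underside 44 mm below this point. z up. The head fits the same after a half turn.
- head_blade (a point): Middle of the lower end of the blade under the head, 72 mm below head_grip. Blade: steel, 26 mm long (its x, in line with the orange bar), 7 mm thick, 10 mm tall. Above it a round black stem 33.4 mm across and 18 mm long up to the disc, its lowest 4 mm tapered to 27 mm. Hangs unseen inside the ring at the start.
- mixer: White vortex mixer, housing 160 x 135 x 115 mm, fixed to the bench; knob and black display on its -x face; origin at the centre of its underside. The grey drive cup on top is sprung: it stays up below 3 N of downward push, then yields 1 mm for each further 1.5 N, to a hard stop at 6 mm (12 N). More than 25 N from the head damages it.
- cup_mouth (a point): Centre of the cup's mouth at rim height, cup at rest: 155 mm above the bench. z up, x and y of the housing. Cup 60 mm across; bore 35 mm across, 19 mm deep to a flat floor. Blade standing on the floor: disc 9 mm above the rim (grip centre 53 mm above this point). Blade in the slot: disc on the rim (grip centre 44 mm above).
- cup_floor (a point): Centre of the bore's floor, 19 mm below cup_mouth. The slot for the blade runs across it: 27.6 x 8.6 mm, 12 mm deep. Axes are the housing's: the slot's direction is not measured. It lies anywhere from 0.2 to 1.5 rad counter-clockwise (seen from above) from the housing's x axis. The cup resists turning with about 0.13 N m.
- stand: Blue storage ring, fixed to the bench, 76 mm across outside, 52 mm inside, 40 mm tall; origin at the centre of its underside. The head's disc rests on its top with stem and blade hanging free inside.
- tube_center (a point): Bystander: loose standing sample tube with blue cap, 35 mm across, 109 mm tall; point 55 mm above its underside.
- microplate: Bystander: pale flat well plate 86 x 128 x 14 mm lying loose on the bench; origin at the centre of its underside.
- green_rack: Bystander: loose low green microtube rack 80 x 150 mm, 40 mm tall with its tubes; origin at the centre of its underside.
- beaker: Bystander: loose glass beaker 66 mm across, 85 mm tall; origin at the centre of its underside.
Not all that is in view belongs to the job. Of the things shaped like the stand, the blue one is meant.

How it is judged:
By the outcome, as a careful person would: the job done as asked, in the order asked, and still so for the second after the job is handed in, with the robot touching nothing.
It also fails if it takes over 61 s, if anything falls off the work surface, if the arm or the gripper's body presses on something with over 40 N, if the wrist force passes 120 N, or if a joint passes its speed limit or range.

## Working session

There is one attempt and no reset: what is moved stays moved. The work goes in short steps, Python scripts to look and compute and a tool call to move; the robot and the scene stay as the last step left them, time stands still between calls to the robot, and variables do not carry over. Pictures are saved under pics/ and viewed, at most 10 in all, crops included, and the job is handed in when it is done.

Besides the shell and the picture viewer there is one more tool, called after "Request:" by a JSON object that holds its "api" and its "payload". step_arm: Moves the arm, as the interface text tells. Shifts and turns lie within -1 to 1; 1 stands for 10 cm of shift or 2 rad of turn. Its arguments: {"type":"object","properties":{"deltas":{"type":"array","items":{"type":"number","minimum":-1,"maximum":1}}},"required":["deltas"]}

```bash
mkdir -p pics; cat > h.py <<'E'
from workcell import *
import numpy as np, cv2
def snap(n,f):
    s=read_state(); c=read_camera(n); cv2.imwrite('pics/'+f+'.png',c['img']); np.savez('pics/'+f,K=c['K'],P=c.get('pose',np.eye(4)) if 'pose' in c else c['T_tool_cam']); return s,c
E
python3 - <<'E'
from h import *
for n in ('scene','top'):
    s,c=snap(n,n+'0'); print(n,c['K'].round(1).tolist(),c['pose'].round(3).tolist())
a=cv2.imread('pics/scene0.png');b=cv2.imread('pics/top0.png')
print(s)
E
```

```text
scene [[397.7, 0.0, 256.5], [0.0, 397.7, 189.2], [0.0, 0.0, 1.0]] [[-0.795, 0.343, -0.5, 1.152], [0.606, 0.443, -0.661, 0.799], [-0.005, -0.828, -0.56, 0.77], [0.0, 0.0, 0.0, 1.0]]
top [[357.1, 0.0, 264.6], [0.0, 357.1, 194.8], [0.0, 0.0, 1.0]] [[0.02, -0.999, 0.041, 0.511], [-1.0, -0.02, -0.002, 0.016], [0.003, -0.041, -0.999, 1.283], [0.0, 0.0, 0.0, 1.0]]
{'time': 0.05, 'joints': array([-1.52680926e+00,  2.59337707e-01,  1.53607362e+00, -2.92072907e-05,
        1.34801187e+00, -2.02793846e-01]), 'qd': array([ 6.56643525e-05, -6.55464987e-04, -2.82453862e-03, -8.69897708e-04,
        1.04730274e-03,  1.27465474e-03]), 'effort': array([ 3.59375605e-03, -4.47368252e+01, -2.91563630e+01, -3.47583500e-04,
        6.10753836e-03,  1.76641140e-05]), 'tcp_pos': array([ 0.13436725, -0.53311092,  0.40388106]), 'orientation': array([-3.13979388e+00, -3.40793914e-04,  2.46787090e-01]), 'contact_force': array([ 0.69565858,  0.28776315, -0.04527423]), 'torque': array([ 0.00845446,  0.01475317, -0.02613001]), 'grip_force': 0.0, 'gripper_width': 0.08514160991144845}
```

View pics/top0.png

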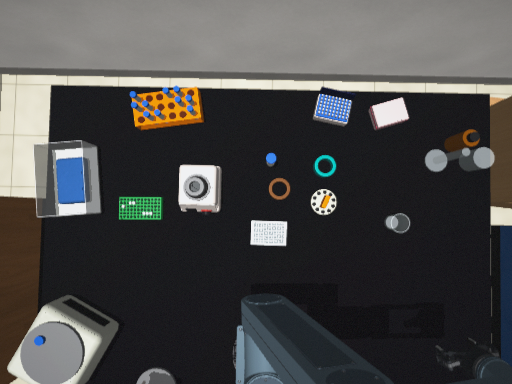

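View pics/scene0.png

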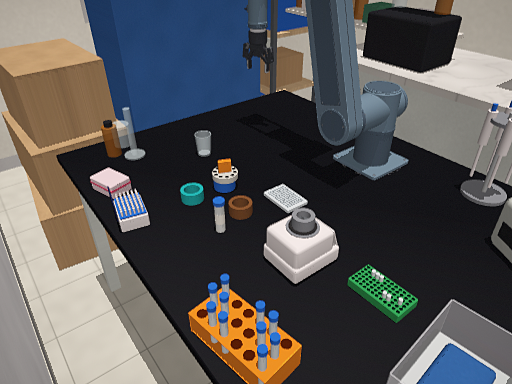

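The top view shows the head at about (323,202) and the mixer cup at about (198,187). In the scene view the head sits in the blue ring at (225,180) and the mixer is at (301,240). Next I'll enlarge both.

```bash
python3 - <<'E'
from h import *
t=cv2.imread('pics/top0.png')
# 60x60 crops at x6.5
f=lambda x,y,w=60:cv2.resize(t[y:y+w,x:x+w],(400,400),interpolation=cv2.INTER_CUBIC)
s=cv2.imread('pics/scene0.png')
cv2.imwrite('pics/crops.png',np.hstack([f(293,172),f(168,157)]))
E
```

```text
(no output)
```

View pics/crops.png

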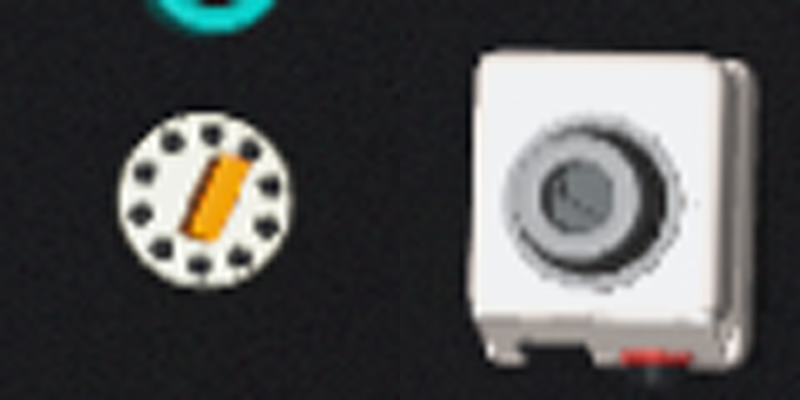

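In the enlarged crops (scale 6.67), the disc centre is at (206,200) and the bar's top face runs from (198,239) to (238,156). The cup bore is at (578,195), and the housing is nearly aligned with the image, with its knob face towards the bottom.

```bash
cat >> h.py <<'E'
def ray(u,v,z,K,P):
    d=P[:3,:3]@np.linalg.solve(K,[u,v,1.]); o=P[:3,3]; return o+d*(z-o[2])/d[2]
E
python3 - <<'E'
from h import *
z=np.load('pics/top0.npz');K,P=z['K'],z['P']
c=lambda x,y,ox,oy:(ox+(x+.5)/6.6667-.5,oy+(y+.5)/6.6667-.5)
g=lambda x,y,ox,oy,h:ray(*c(x,y,ox,oy),h,K,P)
H=(293,172);M=(168,157)
print('disc',g(206,200,*H,.062))
a,b=g(198,239,*H,.106),g(238,156,*H,.106);print('bar',(a+b)/2,np.linalg.norm(b-a),np.arctan2(*(b-a)[1::-1]))
print('cup',g(178,195,*M,.155),g(173,195,*M,.155))
for p,q in (((78,55),(70,318)),((318,55),(316,318)),((70,318),(316,320)),((78,52),(318,55))):
  a,b=g(*p,*M,.115),g(*q,*M,.115);print(a,b,np.arctan2(*(a-b)[1::-1]))
E
```

```text
disc [ 0.54265639 -0.18893254  0.062     ]
bar [ 0.54289042 -0.18748005  0.106     ] 0.04570715290704229 -0.43497744048196213
cup [0.58187306 0.23598985 0.155     ] [0.58182529 0.23835941 0.155     ]
[0.65241325 0.29492226 0.115     ] [0.52295288 0.29497978 0.115     ] -0.00044425129062019485
[0.65481593 0.17685554 0.115     ] [0.52536219 0.17451407 0.115     ] 0.01808539614508188
[0.52295288 0.29497978 0.115     ] [0.52438243 0.17448889 0.115     ] 1.5826601782711958
[0.65389593 0.29496649 0.115     ] [0.65481593 0.17685554 0.115     ] 1.5785854488471902
```

Request:
{"api": "step_arm", "payload": {"deltas": [0.32,-0.156,0,0,1,0.32,-0.156,0,0,1,0.32,-0.156,0,0,1,0.32,-0.156,0,0,1,0.32,-0.156,0,0,1]}}

```text
time: 0.52
tcp_pos: [0.2713, -0.4173, 0.4043]
orientation: [-3.141, -0.0, 0.246]
contact_force: [0.5, -0.6, 0.4]
gripper_width: 0.0853
grip_force: 0.0
```

Request:
{"api": "step_arm", "payload": {"deltas": [0.32,-0.156,0,0,1,0.32,-0.156,0,0,1,0.32,-0.156,0,0,1,0.32,-0.156,0,0,1,0.32,-0.156,0,0,1]}}

```text
time: 0.93
tcp_pos: [0.4076, -0.3024, 0.4045]
orientation: [-3.141, 0.0, 0.247]
contact_force: [0.5, -0.0, -0.4]
gripper_width: 0.0851
grip_force: 0.0
```

Request:
{"api": "step_arm", "payload": {"deltas": [0.32,-0.156,0,0,1,0.32,-0.156,0,0,1,0.32,-0.156,0,0,1,0.32,-0.156,0,0,1,0.32,-0.156,0,0,1]}}

```text
time: 1.35
tcp_pos: [0.5437, -0.1876, 0.4043]
orientation: [-3.141, 0.001, 0.247]
contact_force: [0.2, -1.0, 0.5]
gripper_width: 0.0855
grip_force: 0.0
```

Request:
{"api": "step_arm", "payload": {"deltas": [0,0,0,0.057,1,0,0,0,0.057,1,0,0,0,0.057,1,0,0,0,0.057,1,0,0,0,0.057,1]}}

```text
time: 1.77
tcp_pos: [0.5427, -0.1889, 0.4041]
orientation: [-3.141, 0.001, -0.328]
contact_force: [-0.3, -0.4, 0.1]
gripper_width: 0.0855
grip_force: 0.0
```

Request:
{"api": "step_arm", "payload": {"deltas": [0,0,0,0.056,1,0,0,0,0,1,0,0,0,0,1]}}

```text
time: 2.02
tcp_pos: [0.5426, -0.1891, 0.4043]
orientation: [-3.142, 0.001, -0.432]
contact_force: [0.3, 0.6, 0.1]
gripper_width: 0.0856
grip_force: 0.0
```

```bash
python3 - <<'E'
from h import *
s,c=snap('wrist','w1'); print(s['tcp_pos'],s['orientation'],s['joints'],c['K'],c['T_tool_cam'].round(3))
E
```

```text
[ 0.54261257 -0.1891127   0.40431228] [-3.14151900e+00  7.96944926e-04 -4.31841427e-01] [-5.29393855e-01  3.03287861e-01  1.47487866e+00 -4.41190164e-06
  1.36422646e+00  1.47324483e+00] [[308.16279646   0.         251.33108638]
 [  0.         308.16279646 185.25887783]
 [  0.           0.           1.        ]] [[-0.    -0.963 -0.271  0.068]
 [ 1.     0.    -0.001 -0.001]
 [ 0.001 -0.271  0.963  0.03 ]
 [ 0.     0.     0.     1.   ]]
```

View pics/w1.png

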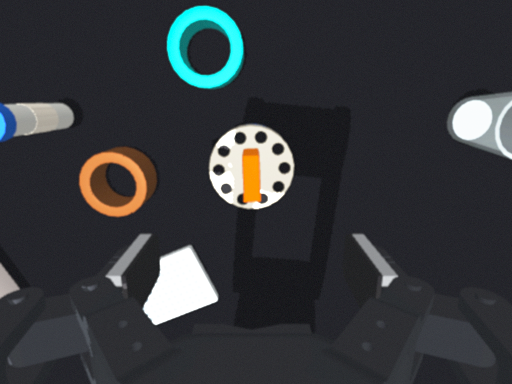

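The wrist view shows the head's disc at about (252,167) with the orange bar spanning (243..260, 150..203), almost aligned with the fingers. The fingers straddle it and nothing else is near.

```bash
cat >> h.py <<'E'
from scipy.spatial.transform import Rotation as Ro
def wpose(s,T):
    W=np.eye(4);W[:3,:3]=Ro.from_euler('xyz',s['orientation']).as_matrix();W[:3,3]=s['tcp_pos'];return W@T
E
python3 - <<'E'
from h import *
s=read_state();z=np.load('pics/w1.npz');K=z['K'];P=wpose(s,z['P'])
im=cv2.imread('pics/w1.png');h=cv2.cvtColor(im,cv2.COLOR_BGR2HSV)
m=cv2.inRange(h,(8,150,120),(25,255,255));m[:,:200]=0;m[:130]=0;m[215:]=0;m[:,300:]=0
v=h[...,2]
for r in range(148,208,6):
    c=np.where(m[r])[0]; 
    if len(c): print(r,c.min(),c.max(),v[r,c].mean().round(), ray((c.min()+c.max())/2,r,.106,K,P).round(4))
w=((h[...,1]<70)&(v>110)).astype(np.uint8)|(m>0).astype(np.uint8);n,l,st,ce=cv2.connectedComponentsWithStats(w)
i=l[135,262] or l[190,230];print(st[i]);x,y,W,H=st[i][:4]
cn=np.vstack(cv2.findContours((l==i).astype(np.uint8),0,1)[0]);(e)=cv2.fitEllipse(cv2.convexHull(cn));print(e,ray(*e[0],.062,K,P))
E
```

```text
154 243 258 220.0 [ 0.5625 -0.1957  0.106 ]
160 243 258 253.0 [ 0.5576 -0.1934  0.106 ]
166 243 258 253.0 [ 0.5527 -0.1912  0.106 ]
172 243 259 253.0 [ 0.5475 -0.1893  0.106 ]
178 243 259 252.0 [ 0.5425 -0.187   0.106 ]
184 244 259 253.0 [ 0.5372 -0.185   0.106 ]
190 244 259 253.0 [ 0.532  -0.1826  0.106 ]
196 243 260 248.0 [ 0.5268 -0.1802  0.106 ]
202 244 246 182.0 [ 0.5241 -0.1724  0.106 ]
[     0      0    512    384 181868]Traceback (most recent call last):
  File "<stdin>", line 11, in <module>
cv2.error: OpenCV(4.12.0) /io/opencv/modules/imgproc/src/shapedescr.cpp:361: error: (-201:Incorrect size of input array) There should be at least 5 points to fit the ellipse in function 'fitEllipseNoDirect'
```

Request:
{"api": "step_arm", "payload": {"deltas": [0,-0.016,0,-0.011,1,0,0,0.325,0,1,0,0,0.325,0,1,0,0,0.325,0,1,0,0,0.325,0,1]}}

```text
time: 2.48
tcp_pos: [0.5433, -0.1875, 0.2737]
orientation: [3.142, -0.001, -0.41]
contact_force: [0.2, -0.2, -0.4]
gripper_width: 0.0856
grip_force: 0.0
```

Request:
{"api": "step_arm", "payload": {"deltas": [0,0,0.2,0,1,0,0,0.125,0,1,0,0,0,0,-1,0,0,0,0,-1,0,0,0,0,-1]}}

```text
time: 2.9
tcp_pos: [0.5439, -0.188, 0.2433]
orientation: [3.141, -0.002, -0.412]
contact_force: [-0.0, 0.3, 0.3]
gripper_width: 0.0516
grip_force: 0.0
```

Request:
{"api": "step_arm", "payload": {"deltas": [0,0,0,0,-1,0,0,0,0,-1,0,0,0,0,-1,0,0,0,0,-1,0,0,0,0,-1]}}

```text
time: 3.32
tcp_pos: [0.5437, -0.188, 0.2435]
orientation: [3.141, -0.002, -0.413]
contact_force: [-0.2, 0.7, 6.1]
gripper_width: 0.0153
grip_force: 59.3
```

Request:
{"api": "step_arm", "payload": {"deltas": [0,0,0,0,-1,0,0,0,0,-1,0,0,0,0,-1,0,0,0,0,-1,0,0,0,0,-1]}}

```text
time: 3.73
tcp_pos: [0.5437, -0.1879, 0.2435]
orientation: [3.141, -0.002, -0.413]
contact_force: [-0.4, -0.7, 6.3]
gripper_width: 0.0154
grip_force: 59.4
```

Request:
{"api": "step_arm", "payload": {"deltas": [0,0,-0.05,0,-1,0,0,-0.15,0,-1,0,0,-0.35,0,-1,0,0,-0.35,0,-1,0,0,-0.35,0,-1]}}

```text
time: 4.15
tcp_pos: [0.5429, -0.1874, 0.368]
orientation: [-3.141, 0.002, -0.413]
contact_force: [0.7, -0.3, -1.5]
gripper_width: 0.0152
grip_force: 58.5
```

Request:
{"api": "step_arm", "payload": {"deltas": [0,0,-0.3,0,-1,0,0,-0.15,0,-1,0,0,0,0,-1,0,0,0,0,-1]}}

```text
time: 4.48
tcp_pos: [0.5432, -0.1876, 0.4125]
orientation: [3.141, -0.001, -0.413]
contact_force: [-0.6, -0.5, -1.7]
gripper_width: 0.0153
grip_force: 58.6
```

Request:
{"api": "step_arm", "payload": {"deltas": [-0.054,-0.173,0,0,-1,-0.108,-0.346,0,0,-1,-0.108,-0.346,0,0,-1,-0.108,-0.346,0,0,-1,-0.108,-0.346,0,0,-1]}}

```text
time: 4.9
tcp_pos: [0.5607, -0.0241, 0.4093]
orientation: [3.141, 0.005, -0.414]
contact_force: [0.4, 1.1, -2.3]
gripper_width: 0.0155
grip_force: 58.7
```

Request:
{"api": "step_arm", "payload": {"deltas": [-0.108,-0.346,0,0,-1,-0.108,-0.346,0,0,-1,-0.108,-0.346,0,0,-1,-0.054,-0.173,0,0,-1,0,0,0,-0.05,-1]}}

```text
time: 5.32
tcp_pos: [0.5747, 0.1047, 0.4091]
orientation: [-3.141, 0.006, -0.309]
contact_force: [0.2, -0.1, -1.5]
gripper_width: 0.0153
grip_force: 58.9
```

Request:
{"api": "step_arm", "payload": {"deltas": [0,0,0,-0.05,-1,0,0,0,-0.05,-1,0,0,0,-0.05,-1,0,0,0,-0.05,-1,0,0,0,0,-1]}}

```text
time: 5.73
tcp_pos: [0.5748, 0.1006, 0.4092]
orientation: [-3.141, 0.005, 0.09]
contact_force: [0.3, 0.6, -2.1]
gripper_width: 0.0151
grip_force: 58.8
```

Request:
{"api": "step_arm", "payload": {"deltas": [0,0,0,0,-1,0,0,0,0,-1]}}

```text
time: 5.9
tcp_pos: [0.5751, 0.1005, 0.4107]
orientation: [-3.141, 0.003, 0.084]
contact_force: [0.5, -0.3, -0.4]
gripper_width: 0.0153
grip_force: 58.8
```

```bash
python3 - <<'E'
from h import *
s,c=snap('wrist','w2'); print(s['tcp_pos'],s['orientation'],s['joints'].round(3))
np.savez('pics/w2s',P=wpose(s,c['T_tool_cam']),K=c['K'])
snap('scene','s2')
w=cv2.resize(c['img'],(800,600),interpolation=cv2.INTER_CUBIC)
cv2.imwrite('pics/w2b.png',w)
E
```

```text
[0.57514181 0.10045537 0.41066636] [-3.14129355e+00  2.77597930e-03  8.38978948e-02] [-0.018  0.317  1.441  0.     1.387  1.469]
```

View pics/w2b.png

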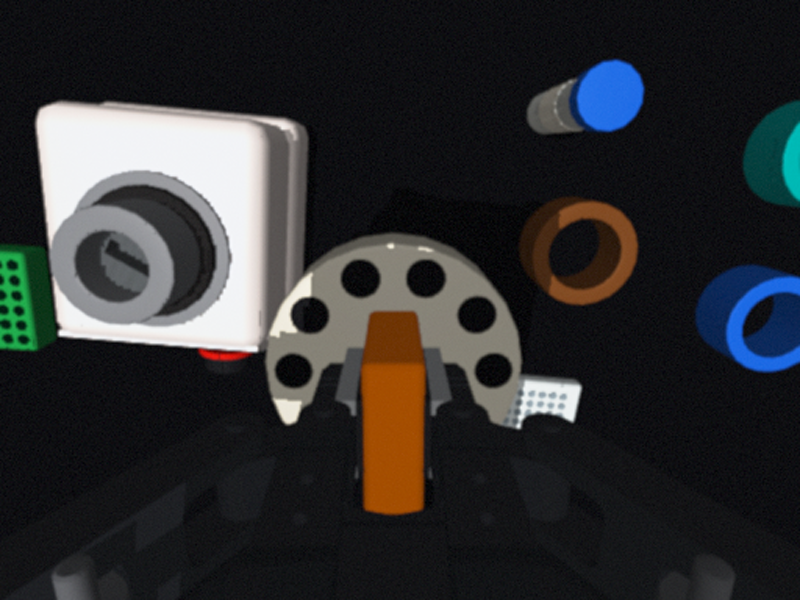

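The slot shows in part inside the bore, at about (105,240) to (150,272), and the cup rim is at about (112,265). The head is held square: bar top from (360..426, 362) to 513, and disc x extent 266..521. I'll zoom in on the bore.

```bash
python3 - <<'E'
from h import *
im=cv2.imread('pics/w2.png')[125:215,25:120]
v=np.clip(im.astype(float)*1.6,0,255).astype(np.uint8)
cv2.imwrite('pics/w2c.png',cv2.resize(v,None,fx=6,fy=6,interpolation=cv2.INTER_CUBIC))
z=np.load('pics/w2s.npz');K,P=z['K'],z['P'];s=1.5625
f=lambda x,y,h:ray((x+.5)/s-.5,(y+.5)/s-.5,h,K,P)
print('cup',f(112.5,264.5,.155),f(112,267,.155))
t=np.load('pics/w2.npz')['P']
def g(x,y,d):
    return ray((x+.5)/s-.5,(y+.5)/s-.5,d,K,t)
print('bar +x,-x',g(393,362,.1375),g(393,513,.1375));print('disc',g(393,236,.1815),g(393,233,.2035),g(266,360,.1815),g(521,360,.1815))
E
```

```text
cup [0.58069212 0.23800501 0.155     ] [0.57942657 0.23833727 0.155     ]
bar +x,-x [ 0.02010526 -0.00152018  0.1375    ] [-0.02371358 -0.00152086  0.1375    ]
disc [ 0.04373778 -0.00156149  0.1815    ] [ 0.04123066 -0.00158237  0.2035    ] [ 0.00104722 -0.04497228  0.1815    ] [0.00108298 0.04216533 0.1815    ]
```

View pics/w2c.png

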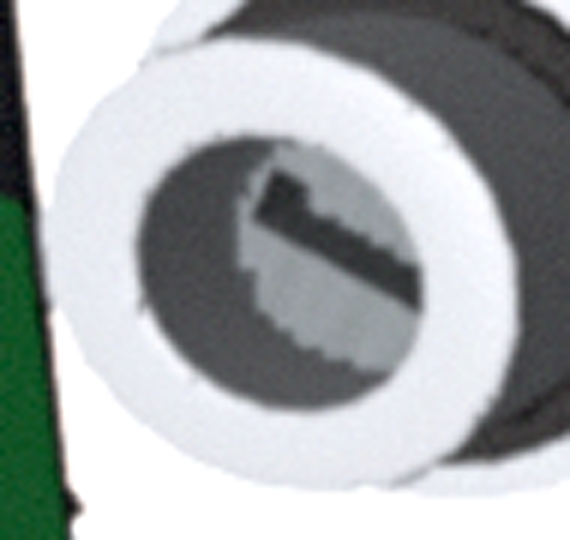

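In the zoom, the slot's lower edge runs (250,222) to (418,308) and its upper edge (305,205) to (418,265).

```bash
python3 - <<'E'
from h import *
z=np.load('pics/w2s.npz');K,P=z['K'],z['P']
f=lambda x,y:ray(25+(x+.5)/6-.5,125+(y+.5)/6-.5,.136,K,P)
for a,b in (((250,222),(418,308)),((305,205),(418,265)),((290,180),(262,200))):
    a,b=f(*a),f(*b);d=a-b;print(a,b,np.linalg.norm(d),np.arctan2(d[1],d[0]))
E
```

```text
[0.58133533 0.25299963 0.136     ] [0.57119216 0.23106605 0.136     ] 0.024165386103463957 1.137638159358509
[0.58430732 0.24543724 0.136     ] [0.57725537 0.23073589 0.136     ] 0.016305196191811117 1.1235365085908975
[0.58757008 0.24719846 0.136     ] [0.58450981 0.25115168 0.136     ] 0.004999325298548124 -0.91203592819827
```

Request:
{"api": "step_arm", "payload": {"deltas": [0.03,-0.22,0,0,-1,0.045,-0.34,0,0,-1,0.045,-0.34,0,0,-1,0.04,-0.3,0,0,-1,0.019,-0.158,0,0,-1]}}

```text
time: 6.42
tcp_pos: [0.5811, 0.2404, 0.412]
orientation: [-3.14, -0.0, 0.087]
contact_force: [-0.4, 0.5, -1.6]
gripper_width: 0.015
grip_force: 59.0
```

Request:
{"api": "step_arm", "payload": {"deltas": [0,0,0,-0.055,-1,0,0,0,-0.055,-1,0,0,0,-0.055,-1,0,0,0,-0.055,-1,0,0,0,-0.055,-1]}}

```text
time: 6.83
tcp_pos: [0.5814, 0.2375, 0.412]
orientation: [-3.141, 0.0, 0.641]
contact_force: [-0.7, 0.8, -1.8]
gripper_width: 0.0152
grip_force: 59.0
```

Request:
{"api": "step_arm", "payload": {"deltas": [0,0,0,-0.055,-1,0,0,0,-0.053,-1,0,0,0,0,-1,0,0,0,0,-1,0,0,0,0,-1]}}

```text
time: 7.25
tcp_pos: [0.5814, 0.2373, 0.4121]
orientation: [-3.141, 0.0, 0.849]
contact_force: [0.3, -0.1, -1.3]
gripper_width: 0.0152
grip_force: 59.0
```

```bash
python3 - <<'E'
from h import *
s,c=snap('scene','s3'); print(s['tcp_pos'],s['orientation'],s['joints'].round(3),s['contact_force'],s['torque'])
s2,c2=snap('wrist','w3')
a=cv2.resize(c['img'][150:270,230:350],(480,480),interpolation=cv2.INTER_CUBIC)
b=cv2.resize(c2['img'],(320,240))
o=np.zeros((480,800,3),np.uint8);o[:,:480]=a;o[:240,480:]=b;cv2.imwrite('pics/s3b.png',o)
E
```

```text
[0.58143284 0.23730086 0.41212395] [-3.14149320e+00  8.22222068e-05  8.49167258e-01] [0.21  0.395 1.323 0.    1.424 0.932] [ 0.33639964 -0.09139353 -1.31356921] [0.02472602 0.00481358 0.03572125]
```

View pics/s3b.png

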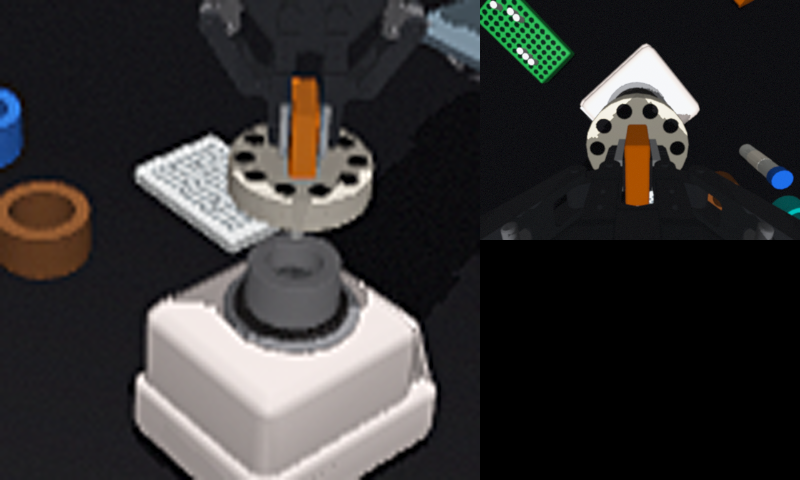

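The head hangs over the cup. In the crop the disc spans x 228..373 and the rim 245..341. I'll check these against projections.

```bash
python3 - <<'E'
from h import *
z=np.load('pics/s3.npz');K,P=z['K'],z['P'];I=np.linalg.inv(P)
def ext(x,y,h,r):
    t=np.linspace(0,6.283,200);p=np.c_[x+r*np.cos(t),y+r*np.sin(t),0*t+h,0*t+1]@I.T
    q=p[:,:3]@K.T;q=q[:,:2]/q[:,2:];q=(q-[230,150]+.5)*4-.5;return q.min(0).round(1),q.max(0).round(1)
for c in ((.581,.237),(.5815,.2373),(.578,.237),(.581,.233)):
    print(c,'rim',ext(*c,.155,.030),'disc',ext(*c,.2306,.044),ext(*c,.2086,.044))
E
```

```text
(0.581, 0.237) rim (array([245.3, 230.9]), array([341.1, 289.3])) disc (array([227.5, 120.5]), array([374.3, 202.6])) (array([226.2, 149.8]), array([371.1, 233. ]))
(0.5815, 0.2373) rim (array([245. , 231.4]), array([340.9, 289.9])) disc (array([227.2, 121. ]), array([374.1, 203.1])) (array([225.9, 150.2]), array([370.9, 233.6]))
(0.578, 0.237) rim (array([248.9, 229.2]), array([344.6, 287.5])) disc (array([231.3, 119. ]), array([377.9, 200.7])) (array([229.9, 148.2]), array([374.6, 231.1]))
(0.581, 0.233) rim (array([241.1, 228. ]), array([336.6, 286.1])) disc (array([223.2, 117.8]), array([369.6, 199.4])) (array([221.9, 147. ]), array([366.4, 229.8]))
```

The projections match to within a millimetre. Now I'll descend gently.

Request:
{"api": "step_arm", "payload": {"deltas": [0,0,0.1,0,-1,0,0,0.08,0,-1,0,0,0.05,0,-1,0,0,0.03,0,-1,0,0,0.02,0,-1]}}

```text
time: 7.77
tcp_pos: [0.5813, 0.2373, 0.383]
orientation: [-3.141, 0.001, 0.853]
contact_force: [-0.2, -0.6, -1.4]
gripper_width: 0.0154
grip_force: 59.0
```

Request:
{"api": "step_arm", "payload": {"deltas": [0,0,0.02,0,-1,0,0,0.02,0,-1,0,0,0.02,0,-1]}}

```text
time: 8.02
tcp_pos: [0.5815, 0.2374, 0.3783]
orientation: [3.141, -0.0, 0.853]
contact_force: [-0.1, -0.5, -1.9]
gripper_width: 0.0157
grip_force: 59.0
```

Request:
{"api": "step_arm", "payload": {"deltas": [0,0,0.02,0,-1,0,0,0.02,0,-1,0,0,0.01,0,-1]}}

```text
time: 8.27
tcp_pos: [0.5814, 0.2373, 0.373]
orientation: [-3.142, 0.0, 0.853]
contact_force: [0.1, -0.2, -1.6]
gripper_width: 0.0155
grip_force: 59.0
```

Request:
{"api": "step_arm", "payload": {"deltas": [0,0,0.01,0,-1,0,0,0.01,0,-1,0,0,0.01,0,-1]}}

```text
time: 8.52
tcp_pos: [0.5814, 0.2374, 0.3702]
orientation: [-3.142, -0.0, 0.853]
contact_force: [-0.5, 0.3, -0.7]
gripper_width: 0.0153
grip_force: 59.0
```

Request:
{"api": "step_arm", "payload": {"deltas": [0,0,0.01,0,-1,0,0,0.01,0,-1]}}

```text
time: 8.68
tcp_pos: [0.5814, 0.2374, 0.3682]
orientation: [-3.142, -0.0, 0.853]
contact_force: [0.7, 0.6, -1.1]
gripper_width: 0.0155
grip_force: 59.0
```

Request:
{"api": "step_arm", "payload": {"deltas": [0,0,0.01,0,-1,0,0,0,0,-1]}}

```text
time: 8.85
tcp_pos: [0.5815, 0.2374, 0.3674]
orientation: [3.141, -0.0, 0.853]
contact_force: [-0.2, 0.5, 2.1]
gripper_width: 0.0153
grip_force: 59.5
```

Floor contact at 3–4 N. Now I'll turn.

Request:
{"api": "step_arm", "payload": {"deltas": [0,0,0,-0.02,-1,0,0,0,-0.02,-1,0,0,0,-0.02,-1,0,0,0,-0.02,-1]}}

```text
time: 9.18
tcp_pos: [0.5813, 0.2375, 0.3674]
orientation: [-3.141, -0.0, 1.015]
contact_force: [-0.5, 1.5, 0.4]
gripper_width: 0.0149
grip_force: 59.2
```

```bash
python3 -c "
from h import *
s=read_state();print(s['tcp_pos'],s['orientation'],s['contact_force'],s['torque'])"
```

```text
[0.58131015 0.23748807 0.36739576] [-3.14129699e+00 -2.96779372e-04  1.01484784e+00] [-0.53077957  1.4665442   0.37095037] [ 0.22641081  0.22766788 -0.02748193]
```

Request:
{"api": "step_arm", "payload": {"deltas": [0,0,0.01,-0.015,-1,0,0,0,-0.015,-1,0,0,0,0,-1]}}

```text
time: 9.43
tcp_pos: [0.5812, 0.2375, 0.3663]
orientation: [-3.141, -0.0, 1.074]
contact_force: [-0.7, 1.1, -0.5]
gripper_width: 0.0152
grip_force: 59.2
```

Request:
{"api": "step_arm", "payload": {"deltas": [0,0,0,-0.015,-1,0,0,0,-0.015,-1,0,0,0,0,-1]}}

```text
time: 9.68
tcp_pos: [0.5812, 0.2375, 0.366]
orientation: [-3.141, 0.0, 1.133]
contact_force: [-1.9, 1.3, -1.3]
gripper_width: 0.0155
grip_force: 59.1
```

```bash
python3 -c "
from h import *
s=read_state();print(s['tcp_pos'],s['orientation'],s['contact_force'],s['torque'])"
```

```text
[0.58115074 0.23753238 0.36601296] [-3.14052544e+00  8.33386569e-05  1.13302249e+00] [-1.85723717  1.32380752 -1.33223039] [0.30763743 0.33674995 0.04470041]
```

The vertical load vanished at about 1.13 rad, so the blade is probably over the slot. I'll lower gently.

Request:
{"api": "step_arm", "payload": {"deltas": [0,0,0.01,0,-1,0,0,0.01,0,-1,0,0,0,0,-1]}}

```text
time: 9.93
tcp_pos: [0.5812, 0.2375, 0.3639]
orientation: [-3.141, 0.0, 1.132]
contact_force: [-2.1, 2.2, -0.7]
gripper_width: 0.0154
grip_force: 59.1
```

Request:
{"api": "step_arm", "payload": {"deltas": [0.002,-0.005,0.01,0,-1,0,0,0.01,0,-1,0,0,0,0,-1]}}

```text
time: 10.18
tcp_pos: [0.581, 0.2377, 0.362]
orientation: [-3.141, 0.0, 1.133]
contact_force: [-2.7, 1.5, -1.8]
gripper_width: 0.0156
grip_force: 59.2
```

```bash
python3 -c "
from h import *
s=read_state();print(s['tcp_pos'],s['orientation'],s['contact_force'],s['torque'])"
```

```text
[0.58100109 0.23772182 0.36195291] [-3.14137659e+00  1.92587559e-04  1.13258880e+00] [-2.70822319  1.45888865 -1.75447732] [ 0.41172835  0.42978608 -0.04514982]
```

Request:
{"api": "step_arm", "payload": {"deltas": [0,-0.005,0.01,0,-1,0,0,0.01,0,-1,0,0,0,0,-1]}}

```text
time: 10.43
tcp_pos: [0.5808, 0.2378, 0.36]
orientation: [3.141, 0.0, 1.133]
contact_force: [-1.2, 0.5, -0.9]
gripper_width: 0.015
grip_force: 59.2
```

Request:
{"api": "step_arm", "payload": {"deltas": [0,0,0.01,0,-1,0,0,0,0,-1]}}

```text
time: 10.6
tcp_pos: [0.5807, 0.2378, 0.359]
orientation: [3.141, 0.0, 1.133]
contact_force: [-1.2, 0.4, -1.4]
gripper_width: 0.0153
grip_force: 59.1
```

```bash
python3 -c "
from h import *
s=read_state();print(s['tcp_pos'],s['orientation'],s['contact_force'],s['torque'])"
```

```text
[0.5807337  0.23784056 0.35903435] [3.14136310e+00 7.35665432e-05 1.13269265e+00] [-1.19750132  0.42283742 -1.43690804] [0.19649342 0.1007255  0.00763413]
```

Request:
{"api": "step_arm", "payload": {"deltas": [0,0,0.01,0,-1,0,0,0,0,-1]}}

```text
time: 10.77
tcp_pos: [0.5807, 0.2379, 0.3584]
orientation: [3.141, -0.0, 1.133]
contact_force: [-1.4, 0.5, 1.0]
gripper_width: 0.015
grip_force: 59.4
```

Request:
{"api": "step_arm", "payload": {"deltas": [0,0,0.005,0,-1,0,0,0,0,-1]}}

```text
time: 10.93
tcp_pos: [0.5807, 0.2379, 0.3581]
orientation: [3.141, -0.0, 1.133]
contact_force: [-1.5, 0.4, 2.0]
gripper_width: 0.0153
grip_force: 59.5
```

Seated at TCP z 0.358 with about 3.7 N of push. I'll release and rise.

Request:
{"api": "step_arm", "payload": {"deltas": [0,0,0,0,-0.4,0,0,0,0,-0.2,0,0,0,0,0,0,0,0,0,0.3,0,0,0,0,0.6]}}

```text
time: 11.35
tcp_pos: [0.5807, 0.2378, 0.3576]
orientation: [3.141, 0.0, 1.133]
contact_force: [0.5, 0.7, 0.7]
gripper_width: 0.0656
grip_force: 0.0
```

Request:
{"api": "step_arm", "payload": {"deltas": [0,0,0,0,0.6,0,0,0,0,0.6,0,0,-0.05,0,0.6,0,0,-0.1,0,0.6,0,0,-0.2,0,0.6]}}

```text
time: 11.77
tcp_pos: [0.5802, 0.2378, 0.3914]
orientation: [-3.138, 0.003, 1.133]
contact_force: [1.0, 0.6, -0.0]
gripper_width: 0.0685
grip_force: 0.0
```

Request:
{"api": "step_arm", "payload": {"deltas": [0,0,-0.3,0,0.6,0,0,-0.3,0,0.6,0,0,-0.3,0,0.6,0,0,0,0,0.6,0,0,0,0,0.6]}}

```text
time: 12.18
tcp_pos: [0.5806, 0.238, 0.4864]
orientation: [3.136, -0.004, 1.133]
contact_force: [-0.8, 0.6, -0.8]
gripper_width: 0.0683
grip_force: 0.0
```

```bash
python3 - <<'E'
from h import *
s,c=snap('scene','s4'); print(s['tcp_pos'],s['orientation'],s['contact_force'],s['gripper_width'])
s2,c2=snap('wrist','w4')
a=cv2.resize(c['img'][160:280,230:350],(480,480),interpolation=cv2.INTER_CUBIC)
o=np.zeros((480,800,3),np.uint8);o[:,:480]=a;o[:240,480:]=cv2.resize(c2['img'],(320,240));o[240:,480:]=cv2.resize(c['img'],(320,240));cv2.imwrite('pics/s4b.png',o)
E
```

```text
[0.5806179  0.23799886 0.48643539] [ 3.13641053 -0.00396595  1.13289818] [-0.82136691  0.61897478 -0.78967646] 0.06833522648279068
```

View pics/s4b.png

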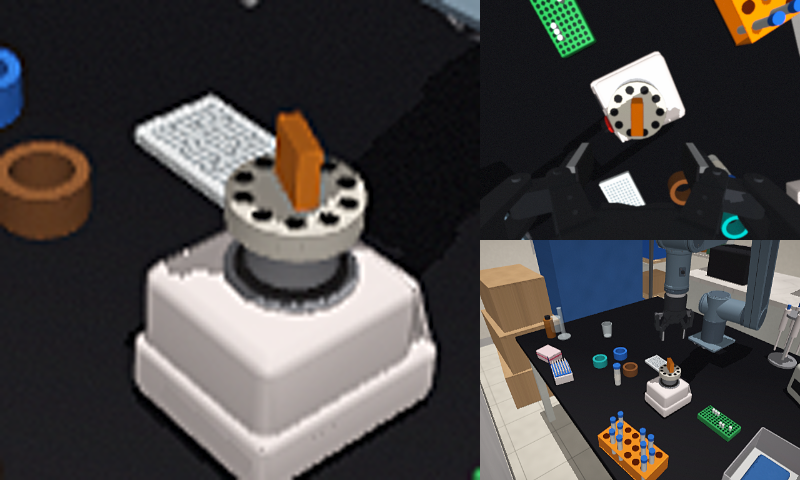

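The head sits flat on the cup rim and upright, with the bar aligned to the slot. The gripper is clear and the bystanders look undisturbed.

```bash
python3 -c "
from workcell import *
print(job_done())"
```

```text
the job is handed in; nothing more can be done
None
```

The job is handed in at about 12 s: the blade dropped into the slot at about 1.13 rad under a light push of about 4 N, and the head is released with its disc flat on the cup's rim.

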